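# Slide the locked loupe along its rail to the red section

### The arm

A 7-joint arm with a two-finger parallel gripper is mounted at the origin on a cart in front of the work surface, level with it; the furniture and walls round the work are solid. World frame = base frame: x ahead of the robot, y to its left, z up, the work surface at z = 0. Lengths are in m, angles in rad, forces in N, time in s.
With the tool pointing down it reaches from about 0.4 to 0.85 m from the base axis. Payload 10.4 kg.
Tool frame: the origin (TCP) lies at the centre of the arm's flange, where the gripper is bolted on; the fingertips stand 173 mm ahead of it and the grasp point (between the pads) lies 155 mm ahead of it; z points along the fingers, y is the line along which they close (so a half turn about z gives the same grasp; the last joint's range is limited). The gripper opens to 85 mm and grips with 20 to 120 N. Pads are 22 mm wide; open, the fingers measure 114 mm over their backs; the gripper's body (76 mm by 85 mm) begins 54 mm behind the grasp point. The pads swing forward as they close: fully open they stand 13 mm farther back than shut.
Start: joints at [-1.171, 0.332, -0.065, 1.46, 0.022, 1.35, -0.088], TCP at [0.256, 0.57, 0.405] pointing down, gripper open.
Joint ranges: [-2.6, 2.6], [-0.5, 2.12], [-1.47, 1.34], [0.16, 2.42], [-1.27, 4.41], [0.06, 2.06], [-2.6, 2.6]. Speed limits (rad/s): [2.22, 2.22, 2.79, 2.79, 3.14, 3.14, 3.14].

### API

Orientations are given as a 3x3 rotation matrix whose columns are the frame's x, y, z axes.
In Python, from cell import arm gives the robot as it stands. The module is installed in compiled form; this text tells all that it offers.
- The arm moves only by the tool drive_tool, never from a script. Its argument "series" is a list of rows, each a list of 7 numbers: the shift along the tool's x, y, z in mm, then the turn, a rotation vector about the tool's x, y, z in degrees, then the opening, from 0 (shut) to 1 (fully open). In form: [[x, y, z, ax, ay, az, gripper], ...]. A call has exactly 8 rows; each row is the pose to reach, as a shift and turn from the pose commanded when the call began, along the tool's axes at that moment; what a row does not reach only later rows make up. A row lasts 1/10 s, in which the tool goes at most 50 mm and 8.59 degrees, less where a joint would pass 70% of its speed; a pose out of reach is approached as far as the arm can. A call with a gripper value outside its range is refused whole. The fingers move at their own pace and stop on an object; the grip force is fixed at half the most. Time passes only in rows, so rows that repeat a pose let the fingers close, or fill a call up. It gives the time, the measured TCP pose, the force, the opening and the grip force at its end, in the units of the state.
- arm.sense(): the state, without advancing time (a new reading comes with each control period).
- arm.capture(name): name is "side" or "top"; returns the picture (384x512x3 uint8, blue, green, red); there is no depth.
- arm.camera_info(name): a dict with "fov_y" (degrees; the focal length in pixels is half the picture's height over the tangent of half this angle, whatever the lens; pixels are square), "cx", "cy" (the principal point, pixels), "rvec" (rotation vector, rad) and "tvec" (3), from world to camera coordinates, as OpenCV has them. Camera axes: x right, y down, z forward; pixel columns grow to the right and rows downward; lengths in m; the calibration is good to about 2 mm. A picture is of the moment at which its call begins. camera_info takes no time and is no camera call.
- arm.sign_off(): hands the job in; it is judged then, once.
The state is a dict: "t": time; "joint_pos": joint angles; "qvel": joint speeds; "effort": joint torques, N m; "tcp_pos": TCP position; "tool_rot": TCP orientation; "ft_force": force on the tool from outside, world axes, zero at the start; "ft_torque": the same for the moment, N m; "gripper_width": finger opening in m; "finger_force": force on a finger pad.
Only numpy, scipy, OpenCV 4.12 (cv2) and the standard library are available. Lean on these libraries where they do the work, as an engineer would, in place of code of your own. Each camera call takes 0.05 s, during which the arm holds its last target. There are 200 camera calls.

### The job

Bring the eye loupe on the small rail stand over the red resin section so that it can be inspected: push the yellow thumb release on the loupe's carriage right down, keep it down while you slide the carriage along the rail until the loupe is centred over the red section, then let go of it there. Leave the red section lying where it is.

Things in the scene. Friction and masses are not known exactly. Their poses are not given: they have to be found in the camera images.
- thumb_pad (a point): Middle of the top face of the yellow thumb release on the carriage, 124 mm above the bench when up, the highest thing on the stand but for two ridges, 6 mm high and thick, at its ends. Pad 34 mm across the rail, 44 mm along it between the ridges: closed fingertips between them press it and carry the carriage along. Axes: y along the rail, to the robot's left; x across it, away from the robot; z up
- button (a joint): Travel of the thumb release in m: 0 up (its pawl stands between pins 20 mm apart under the rail: carriage locked, with up to 12 mm of play), 0.010 fully down. It takes 5 to 8 N and springs up. Held 0.007 or more down it frees the carriage, which slides with under 2 N and does not coast. It starts in the left (+y) fifth of its 154 mm travel; every section lies to its right, along -y
- loupe_centre (a point): Point on the axis of the black eye loupe (35 mm diameter, 31 mm high), at its lower rim, 36 mm above the bench. The loupe is fixed to the carriage, 50 mm from the thumb pad's middle towards the robot (-x of the stand), and moves with it, passing 10 mm above the sections. Axes as for the thumb pad
- section_red: The red resin section, a disc 30 mm in diameter and 18 mm high; one of three (red, blue, black, in any order) lying loose 37 mm apart in a shallow track on the stand's base plate, under the loupe's path. Origin: centre of its underside, 8 mm above the bench
There are look-alikes about, which are no part of the job. Leave any green look-alike of the section_red alone.

How it is judged:
On the way, in this order (a step that is already met when the one before it is completed fails the run):
1. the thumb release is pushed down (at least 6 mm) while the loupe is still at its starting place (within 15 mm of it) (value of joint button above 0.006 m and distance of loupe_centre from where it was at the start of the episode below 0.015 m), for 0.1 s.
2. with the release held down (at least 6 mm) the loupe is brought over the red section (within 10 mm of its centre, seen from above) (value of joint button above 0.006 m and horizontal distance between loupe_centre and section_red below 0.01 m), for 0.1 s.
At the end, for the whole second after the job is handed in: The loupe stands over the red section, its axis within 10 mm of the section's centre seen from above; the thumb release is let up again (less than 6 mm down, even if its pawl has met the tip of a pin); the red section lies within 10 mm of where it was (horizontal distance between loupe_centre and section_red below 0.01 m and value of joint button below 0.006 m and distance of section_red from where it was at the start of the episode below 0.01 m); the robot touches nothing.
It also fails if it takes over 34 s, if anything falls off the work surface, if the arm or the gripper's body presses on something with over 40 N, if the wrist force passes 120 N, or if a joint passes its speed limit or range.

## Working session

There is one attempt and no reset: what is moved stays moved. The work goes in short steps, Python scripts to look and compute and a tool call to move; the robot and the scene stay as the last step left them, time stands still between calls to the robot, and variables do not carry over. Pictures are saved under pics/ and viewed, at most 10 in all, crops included, and the job is handed in when it is done.

Besides the shell and the picture viewer there is one more tool, called as a command line: name --pt "numbers of a row" for each row, then --argument value for the rest. drive_tool: Moves the arm, as the interface text tells. Its arguments: {"type":"object","properties":{"series":{"type":"array"}},"required":["series"]}

```bash
mkdir -p pics; cat > h.py <<'E'
import numpy as np, cv2
from cell import arm
def cam(n):
    i=arm.camera_info(n); R=cv2.Rodrigues(np.array(i["rvec"],float))[0]; t=np.array(i["tvec"],float).ravel()
    f=192/np.tan(np.radians(i["fov_y"])/2); return i,R,t,f
def ray(n,u,v):
    i,R,t,f=cam(n); d=R.T@np.array([(u-i["cx"])/f,(v-i["cy"])/f,1]); return -R.T@t,d
def onz(n,u,v,z):
    c,d=ray(n,u,v); return c+d*(z-c[2])/d[2]
def tri(uv1,uv2,n1="side",n2="top"):
    c1,d1=ray(n1,*uv1); c2,d2=ray(n2,*uv2)
    s=np.linalg.lstsq(np.c_[d1,-d2],c2-c1,rcond=None)[0]
    p,q=c1+d1*s[0],c2+d2*s[1]; return (p+q)/2,np.linalg.norm(p-q)
def proj(n,p):
    i,R,t,f=cam(n); q=R@np.array(p)+t; return q[:2]/q[2]*f+[i["cx"],i["cy"]]
E
python3 - <<'E'
from h import *
for n in("side","top"):
    im=arm.capture(n); cv2.imwrite(f"pics/{n}0.png",im); print(n,arm.camera_info(n))
s=arm.sense(); print(s["t"],s["tcp_pos"],s["tool_rot"],s["ft_force"])
a,b=[cv2.imread(f"pics/{n}0.png") for n in("side","top")]
cv2.imwrite("pics/both0.png",np.vstack([a,b])[:, :]) 
E
```

```text
side {'fov_y': 52.72387277733618, 'cx': 260.1708443367471, 'cy': 191.022971236457, 'rvec': array([ 2.08869873, -1.57390268,  0.51972454]), 'tvec': array([-0.31618159,  0.46764148,  0.64197611])}
top {'fov_y': 43.708301731874386, 'cx': 248.41120605567204, 'cy': 194.38255982309332, 'rvec': array([ 2.11330873, -2.11300995,  0.1689747 ]), 'tvec': array([-0.1325049 ,  0.54517359,  1.01532955])}
0.1 [0.25640824 0.56985037 0.40400382] [[-9.11924267e-01  4.10358293e-01 -4.49274026e-04]
 [ 4.10358529e-01  9.11923461e-01 -1.21623805e-03]
 [-8.93898459e-05 -1.29348042e-03 -9.99999159e-01]] [-0.24454681 -0.18800635 -0.52565583]
```

View pics/side0.png

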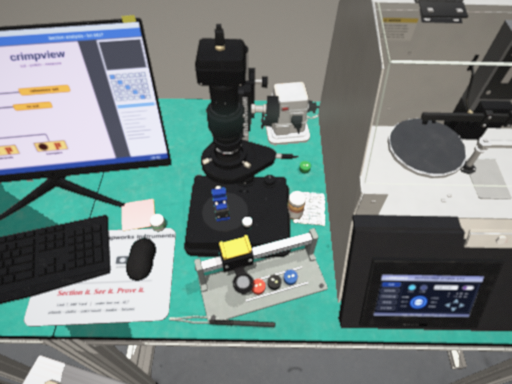

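View pics/top0.png

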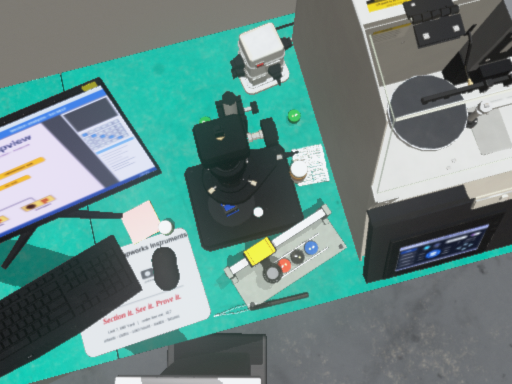

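The side view shows the yellow pad at about (237,250), the loupe at (243,282) and the red section at (259,286). In the top view they are at (260,250), (271,271) and (285,265). The microscope stands behind the stand. Next I measure with masks.

```bash
cat > m.py <<'E'
from h import *
def blobs(n,im,x0,y0,x1,y1):
    hsv=cv2.cvtColor(im,cv2.COLOR_BGR2HSV); H,S,V=cv2.split(hsv); out={}
    M={"yellow":(abs(H.astype(int)-28)<7)&(S>150)&(V>90),"red":((H<9)|(H>172))&(S>120)&(V>80),"blue":(abs(H.astype(int)-110)<12)&(S>130)&(V>60)}
    for k,m in M.items():
        w=np.zeros_like(H); w[y0:y1,x0:x1]=m[y0:y1,x0:x1]
        nn,l,st,c=cv2.connectedComponentsWithStats(w)
        if nn<2: continue
        j=1+np.argmax(st[1:,4]); pts=np.argwhere(l==j)[:,::-1].astype(np.float32)
        out[k]=(c[j],st[j],cv2.minAreaRect(pts))
    return out
B={"side":(190,225,335,320),"top":(220,200,350,310)}
E
python3 - <<'E'
from m import *
r={n:blobs(n,cv2.imread(f"pics/{n}0.png"),*B[n]) for n in B}
for k in("yellow","red","blue"):
    for n in B: print(k,n,r[n][k])
    print("tri",tri(r["side"][k][0],r["top"][k][0]))
for n in B:
    print(n,"yel@.124",onz(n,*r[n]["yellow"][0],.124),"red@.026",onz(n,*r[n]["red"][0],.026),"blue",onz(n,*r[n]["blue"][0],.026))
    c=cv2.boxPoints(r[n]["yellow"][2]); print([onz(n,*p,.127).round(3) for p in c])
im=[cv2.resize(cv2.imread(f"pics/{n}0.png")[y0:y1,x0:x1],None,fx=4,fy=4,interpolation=cv2.INTER_CUBIC) for n,(x0,y0,x1,y1) in B.items()]
im[0]=cv2.resize(im[0],(580,380))[:300+80]
a=np.zeros((600,800,3),np.uint8)
s=cv2.resize(im[0],(400,262)); t=cv2.resize(im[1],(400,338)); a[:262,:400]=s; a[:338,400:]=t
for n in B: pass
cv2.imwrite("pics/c0.png",a[:340])
print("microscope head side/top rough", tri((220,60),(220,140)), tri((222,28),(231,97)))
E
```

```text
yellow side (array([234.1125, 254.175 ]), array([220, 247,  31,  13,  80], dtype=int32), ((234.8407745361328, 253.4586181640625), (30.1236515045166, 11.849588394165039), 2.045408248901367))
yellow top (array([259.44565217, 251.09130435]), array([244, 237,  31,  28, 460], dtype=int32), ((259.45587158203125, 251.0735321044922), (16.719837188720703, 27.84082794189453), 57.528804779052734))
tri (array([ 0.41693583, -0.15603964,  0.08539471]), np.float64(0.0017094327941579454))
red side (array([258.07462687, 286.43283582]), array([252, 279,  13,  15, 134], dtype=int32), ((258.0, 286.0), (14.0, 12.0), 90.0))
red top (array([284.46728972, 264.68224299]), array([278, 259,  13,  13, 107], dtype=int32), ((284.3923034667969, 264.5615539550781), (13.023646354675293, 10.542952537536621), 60.2551155090332))
tri (array([ 0.39223077, -0.2130192 ,  0.01198054]), np.float64(0.001097563324021505))
blue side (array([289.92708333, 277.39583333]), array([285, 271,  12,  13,  96], dtype=int32), ((290.5, 277.0), (12.0, 11.0), 90.0))
blue top (array([310.45833333, 247.32291667]), array([305, 242,  12,  12,  
[... 188 characters left out ...]
24     ] red@.026 [ 0.38713752 -0.21482662  0.026     ] blue [ 0.4249624 -0.274125   0.026    ]
[array([ 0.381, -0.14 ,  0.127]), array([ 0.405, -0.132,  0.127]), array([ 0.419, -0.188,  0.127]), array([ 0.395, -0.195,  0.127])]
top yel@.124 [ 0.41471948 -0.15690107  0.124     ] red@.026 [ 0.39147112 -0.21182101  0.026     ] blue [ 0.42968448 -0.26981793  0.026     ]
[array([ 0.414, -0.124,  0.127]), array([ 0.444, -0.172,  0.127]), array([ 0.415, -0.19 ,  0.127]), array([ 0.386, -0.142,  0.127])]
microscope head side/top rough (array([ 0.55119936, -0.10256545,  0.44033331]), np.float64(0.0016983711804714364)) (array([ 0.59795053, -0.10648573,  0.46762875]), np.float64(0.027262629800584127))
```

View pics/c0.png

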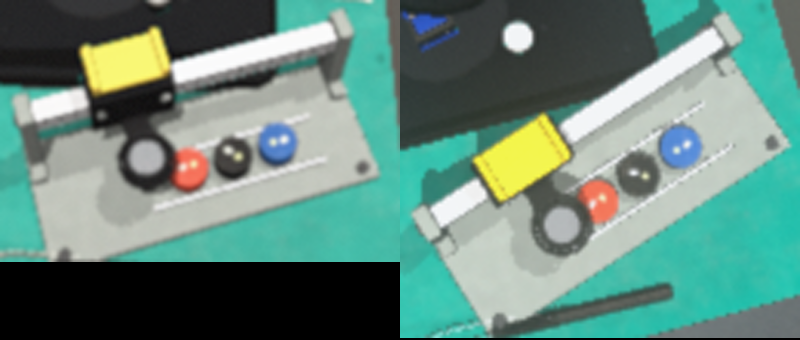

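The crop shows the stand clearly. Red is nearest the loupe, then black, then blue. My colour mask missed the bright top of the pad in the side view, so I re-measure the pad from its corners and check the obstacle clearances.

```bash
python3 - <<'E'
from m import *
S=lambda x,y:(190+x/2.759,225+y/2.759); T=lambda x,y:(220+(x-400)/3.077,200+y/3.077)
c=[tri(S(*a),T(*b)) for a,b in [((81,48),(475,157)),((162,30),(546,115)),((171,73),(571,156)),((90,95),(500,202))]]
for p in c: print(p[0].round(4),round(p[1],4))
P=np.mean([p[0] for p in c],0); print("pad",P, "top@.13",onz("top",259.45,251.07,.129))
print("rail ends",tri(S(36,110),T(433,215)),tri(S(332,40),T(722,42)))
for k,a,b in[("loupe",(146,157),(562,224)),("red",(189,165),(600,202)),("black",(233,154),(638,174)),("blue",(277,140),(680,146))]:
    z=.067 if k=="loupe" else .026
    print(k,tri(S(*a),T(*b)),onz("side",*S(*a),z),onz("top",*T(*b),z))
print("mon low corner",tri((170,165),(160,175)),"mon up",tri((135,18),(99,80)))
print("scope head corner front", onz("top",247,165,.4),onz("top",200,168,.4),"instr",onz("top",365,205,.2))
E
```

```text
[ 0.415  -0.1268  0.1239] 0.0007
[ 0.4433 -0.1756  0.1248] 0.0052
[ 0.4166 -0.1911  0.1173] 0.0033
[ 0.386  -0.143   0.1159] 0.0004
pad [ 0.41524448 -0.15911086  0.12046434] top@.13 [ 0.41442753 -0.15692138  0.129     ]
rail ends (array([ 0.37975046, -0.0986074 ,  0.07614886]), np.float64(0.005241174579287074)) (array([ 0.49797507, -0.29682631,  0.07543457]), np.float64(0.000624710242833074))
loupe (array([ 0.37334612, -0.18568759,  0.06299177]), np.float64(0.0021031110698283306)) [ 0.3722658  -0.18718687  0.067     ] [ 0.37282459 -0.18462869  0.067     ]
red (array([ 0.38971624, -0.21388304,  0.02766597]), np.float64(0.00216201025093444)) [ 0.3907938  -0.21471858  0.026     ] [ 0.38936284 -0.21296668  0.026     ]
black (array([ 0.41028399, -0.24258373,  0.01997348]), np.float64(0.0035196237924431254)) [ 0.40850833 -0.24454699  0.026     ] [ 0.40932757 -0.24047052  0.026     ]
blue (array([ 0.4301981 , -0.27282675,  0.0216688 ]), np.float64(0.002871067196835796)) [ 0.42885328 -0.27424458  0.026     ] [ 0.42940685 -0.27100492  0.026     ]
mon low corner (array([0.57783512, 0.0520855 , 0.10680961]), np.float64(0.004782943440907445)) mon up (array([0.65380131, 0.08883372, 0.41438291]), np.float64(0.004739944602969561))
scope head corner front [ 0.52421998 -0.13917883  0.4       ] [ 0.51987194 -0.06886963  0.4       ] instr [ 0.49612634 -0.35583278  0.2       ]
```

The pad is at about (0.415, -0.158, 0.124), the rail direction is (0.53, -0.848), and red is at about (0.390, -0.2125). That makes the slide about 32 mm. I approach in an arc that bulges outward, with the gripper closing.

drive_tool --pt "-32 -36 0 0 0 0 0" --pt "-64 -71 0 0 0 0 0" --pt "-96 -107 0 0 0 0 0" --pt "-128 -142 0 0 0 0 0" --pt "-160 -178 0 0 0 0 0" --pt "-192 -213 0 0 0 0 0" --pt "-224 -249 0 0 0 0 0" --pt "-249 -289 0 0 0 0 0"

```text
t: 0.9
tcp_pos: [0.3654, 0.2021, 0.4045]
tool_rot: [[-0.912, 0.411, -0.0], [0.411, 0.912, 0.0], [0.0, 0.0, -1.0]]
ft_force: [0.5, 0.2, 0.2]
gripper_width: -0.0
finger_force: 0.0
```

drive_tool --pt "-24 -39 0 0 0 4 0" --pt "-49 -78 0 0 0 8 0" --pt "-73 -116 0 0 0 13 0" --pt "-98 -155 10 0 0 17 0" --pt "-122 -194 20 0 0 21 0" --pt "-146 -233 30 0 0 25 0" --pt "-171 -271 40 0 0 30 0" --pt "-195 -310 40 0 0 34 0"

```text
t: 1.7
tcp_pos: [0.4149, -0.1602, 0.3636]
tool_rot: [[-0.524, 0.852, -0.001], [0.852, 0.524, 0.0], [0.001, -0.001, -1.0]]
ft_force: [0.5, 0.9, -0.3]
gripper_width: -0.0003
finger_force: 0.0
```

drive_tool --pt "0 0 10 0 0 0 0" --pt "0 0 20 0 0 0 0" --pt "0 0 30 0 0 0 0" --pt "0 0 40 0 0 0 0" --pt "0 0 45 0 0 0 0" --pt "0 0 48 0 0 0 0" --pt "0 0 48 0 0 0 0" --pt "0 0 48 0 0 0 0"

```text
t: 2.5
tcp_pos: [0.4157, -0.1584, 0.3169]
tool_rot: [[-0.527, 0.85, 0.0], [0.85, 0.527, 0.0], [-0.0, 0.0, -1.0]]
ft_force: [-0.4, 0.8, 0.0]
gripper_width: 0.0001
finger_force: 0.0
```

```bash
python3 - <<'E'
from m import *
a=arm.capture("side");b=arm.capture("top")
cv2.imwrite("pics/side1.png",a);cv2.imwrite("pics/top1.png",b)
c=[cv2.resize(i[200:320,190:350],(480,360),interpolation=cv2.INTER_CUBIC) for i in(a,b)]
cv2.imwrite("pics/c1.png",cv2.resize(np.hstack(c),(800,300)))
s=arm.sense();print(s["tcp_pos"],s["ft_force"]); tip=np.array(s["tcp_pos"])+.173*np.array(s["tool_rot"])[:,2]
for n in B: print(n,proj(n,tip),proj(n,[.415,-.158,.124]))
E
```

```text
[ 0.41570259 -0.15846822  0.31701873] [-1.07259807 -0.38887416  0.42579387]
side [234.45831028 241.25531412] [234.47903169 246.41625824]
top [260.20248547 249.85283552] [259.99030805 250.95201665]
```

View pics/c1.png

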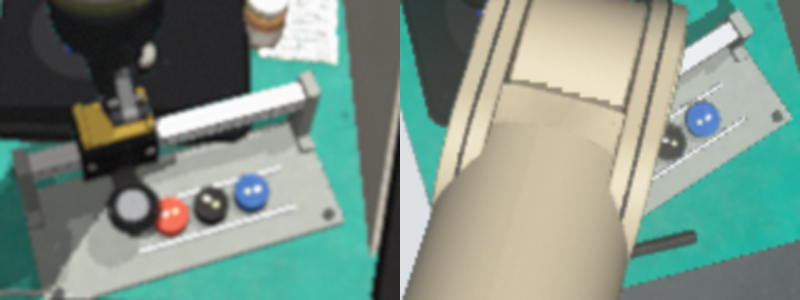

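The fingers are above the pad, but their offset is unclear. I zoom in on the side view.

```bash
python3 - <<'E'
from m import *
a=cv2.imread("pics/side1.png");s=arm.sense();tip=np.array(s["tcp_pos"])+.173*np.array(s["tool_rot"])[:,2]
o=cv2.resize(a[220:275,205:280],None,fx=10,fy=10,interpolation=cv2.INTER_CUBIC)
for p,c in((tip,(0,0,255)),([.415,-.158,.124],(255,0,0))):
    u=(proj("side",p)+.5-[205,220])*10; cv2.circle(o,tuple(int(x) for x in u),5,c,-1)
cv2.imwrite("pics/z1.png",o)
E
```

```text
(no output)
```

View pics/z1.png

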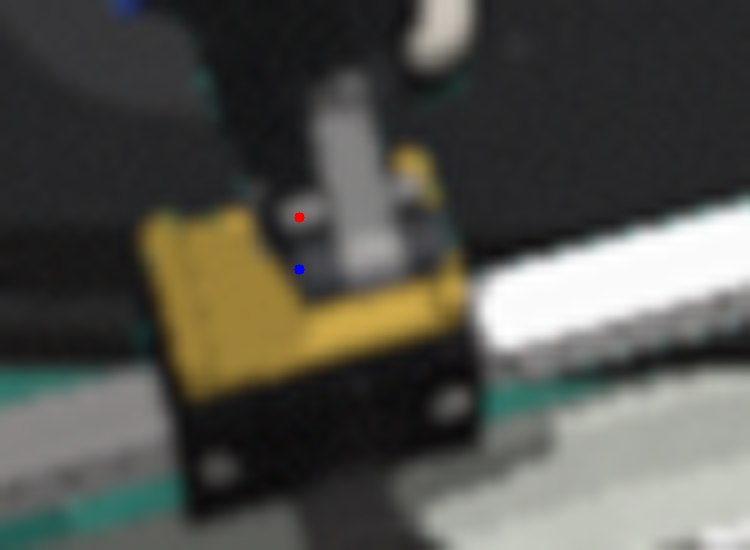

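The zoom shows the fingertip front edge at about x = 305–440, while the projected tip (red dot) is at (300,217). Visually the fingers sit about 8–10 mm towards -y, near the right ridge. I shift +8 mm along tool x, go 8 mm lower and look again.

drive_tool --pt "4 0 0 0 0 0 0" --pt "8 0 2 0 0 0 0" --pt "8 0 5 0 0 0 0" --pt "8 0 8 0 0 0 0" --pt "8 0 8 0 0 0 0" --pt "8 0 8 0 0 0 0" --pt "8 0 8 0 0 0 0" --pt "8 0 8 0 0 0 0"

```text
t: 3.4
tcp_pos: [0.4114, -0.1517, 0.3087]
tool_rot: [[-0.526, 0.85, 0.0], [0.85, 0.526, 0.0], [-0.0, 0.0, -1.0]]
ft_force: [-0.2, -0.2, -0.3]
gripper_width: 0.0001
finger_force: 0.0
```

```bash
cat > z.py <<'E'
from m import *
import sys
a=arm.capture("side");s=arm.sense();R=np.array(s["tool_rot"]);T=np.array(s["tcp_pos"])
cv2.imwrite(f"pics/side{sys.argv[1]}.png",a)
o=cv2.resize(a[205:300,200:300],None,fx=6,fy=6,interpolation=cv2.INTER_CUBIC)
o=cv2.convertScaleAbs(o,alpha=1.6,beta=20)
def dot(p,c):
    u=(proj("side",p)+.5-[200,205])*6; cv2.circle(o,tuple(int(x) for x in u),3,c,-1)
for d in(.173,.143,.113): dot(T+R@[0,0,d],(0,0,255))
dot(T+R@[.011,-.0,.173],(0,255,0)); dot(T+R@[-.011,0,.173],(255,255,0))
cv2.imwrite(f"pics/z{sys.argv[1]}.png",o); print(s["t"],T,s["ft_force"])
E
python3 z.py 2
```

```text
3.45 [ 0.4114011  -0.15167651  0.30873855] [-0.21965956 -0.78542611 -0.15359354]
```

View pics/z2.png

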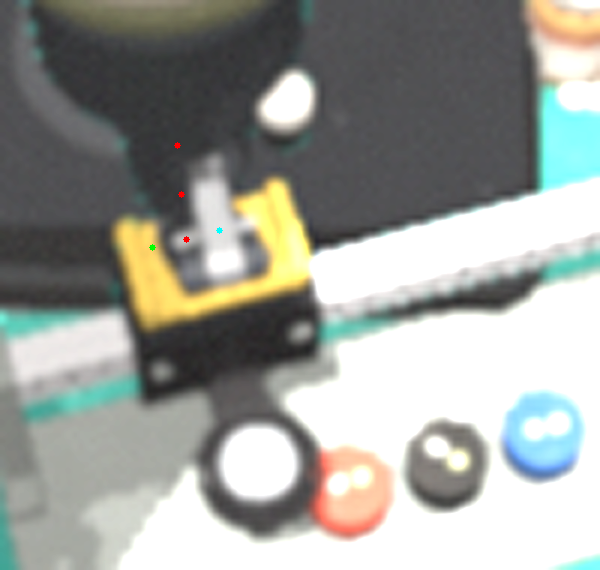

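The fingers are now visually centred between the ridges, with the front edge at x ≈ 180–268 against the pad at 150–315. I press down and watch the force.

drive_tool --pt "0 0 5 0 0 0 0" --pt "0 0 10 0 0 0 0" --pt "0 0 13 0 0 0 0" --pt "0 0 15 0 0 0 0" --pt "0 0 17 0 0 0 0" --pt "0 0 19 0 0 0 0" --pt "0 0 20 0 0 0 0" --pt "0 0 20 0 0 0 0"

```text
t: 4.25
tcp_pos: [0.4116, -0.1519, 0.2889]
tool_rot: [[-0.526, 0.85, 0.001], [0.85, 0.526, -0.0], [-0.001, 0.0, -1.0]]
ft_force: [-1.9, -1.5, 8.4]
gripper_width: 0.0001
finger_force: 3.8
```

drive_tool --pt "0 0 1 0 0 0 0" --pt "0 0 2 0 0 0 0" --pt "0 0 3 0 0 0 0" --pt "0 0 3 0 0 0 0" --pt "0 0 3 0 0 0 0" --pt "0 0 3 0 0 0 0" --pt "0 0 3 0 0 0 0" --pt "0 0 3 0 0 0 0"

```text
t: 5.05
tcp_pos: [0.4121, -0.1528, 0.2873]
tool_rot: [[-0.526, 0.851, 0.003], [0.851, 0.526, -0.001], [-0.002, 0.002, -1.0]]
ft_force: [-5.5, -3.1, 22.6]
gripper_width: -0.0001
finger_force: 10.9
```

The release has bottomed out at 22.6 N. I slide 32 mm along -x of the tool.

drive_tool --pt "-4 0 0 0 0 0 0" --pt "-9 0 0 0 0 0 0" --pt "-14 0 0 0 0 0 0" --pt "-19 0 0 0 0 0 0" --pt "-24 0 0 0 0 0 0" --pt "-29 0 0 0 0 0 0" --pt "-32 0 0 0 0 0 0" --pt "-32 0 0 0 0 0 0"

```text
t: 5.85
tcp_pos: [0.4293, -0.1801, 0.2873]
tool_rot: [[-0.526, 0.851, 0.003], [0.851, 0.526, -0.001], [-0.003, 0.002, -1.0]]
ft_force: [-2.7, -2.2, 19.7]
gripper_width: -0.0003
finger_force: 9.9
```

```bash
python3 z.py 3
```

```text
5.9 [ 0.42923819 -0.17996861  0.28731703] [-2.79448192 -1.41278558 20.34514628]
```

View pics/z3.png

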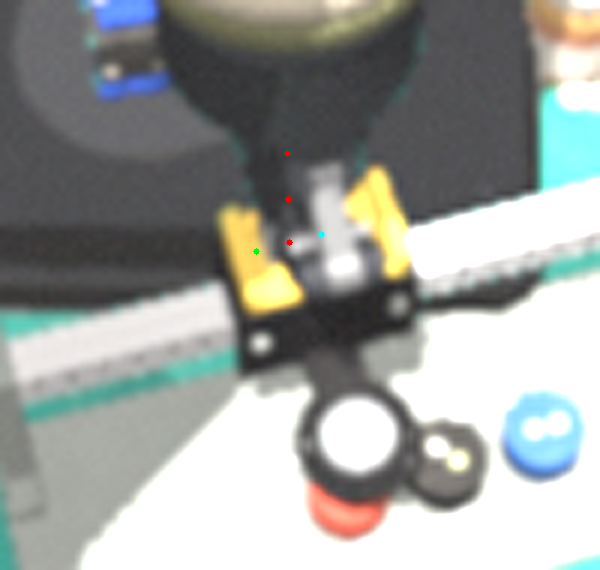

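The loupe now stands over red. I compute the remaining error from its rim.

```bash
python3 - <<'E'
from m import *
def pt(x,y,z): return onz("side",200+x/6-.5,205+y/6-.5,z)
d=np.array([.53,-.848,0])
L0,L1=pt(258,462,.067),pt(358,433,.067); K,Bl,R0=pt(447,450,.026),pt(543,423,.026),pt(350,478,.026)
print(L0,L1,(L1-L0)@d,"black",K,"blue",Bl,"red0",R0)
for q,o in((K,.037),(Bl,.074),(R0,0)): print("remaining",(q-L1)@d-o)
E
```

```text
[ 0.3728421  -0.18614206  0.067     ] [ 0.39179856 -0.21517992  0.067     ] 0.0346710348731586 black [ 0.41107111 -0.24290534  0.026     ] blue [ 0.43024864 -0.27305079  0.026     ] red0 [ 0.39174549 -0.21299462  0.026     ]
remaining -0.003274394700747349
remaining -0.0045469648097911375
remaining -0.0018812596950270922
```

The loupe is about 2–3 mm past centre. I go 2 mm back, then lift straight up.

drive_tool --pt "1 0 0 0 0 0 0" --pt "2 0 0 0 0 0 0" --pt "2 0 0 0 0 0 0" --pt "2 0 0 0 0 0 0" --pt "2 0 0 0 0 0 0" --pt "2 0 0 0 0 0 0" --pt "2 0 0 0 0 0 0" --pt "2 0 0 0 0 0 0"

```text
t: 6.7
tcp_pos: [0.4281, -0.1781, 0.2873]
tool_rot: [[-0.526, 0.85, 0.003], [0.85, 0.526, -0.001], [-0.003, 0.002, -1.0]]
ft_force: [-3.4, -2.1, 19.4]
gripper_width: -0.0002
finger_force: 9.8
```

drive_tool --pt "0 0 -3 0 0 0 0" --pt "0 0 -6 0 0 0 0" --pt "0 0 -10 0 0 0 0" --pt "0 0 -15 0 0 0 0" --pt "0 0 -25 0 0 0 0" --pt "0 0 -40 0 0 0 0" --pt "0 0 -60 0 0 0 0" --pt "0 0 -75 0 0 0 0"

```text
t: 7.5
tcp_pos: [0.427, -0.1772, 0.3619]
tool_rot: [[-0.526, 0.85, 0.0], [0.85, 0.526, 0.0], [-0.0, 0.0, -1.0]]
ft_force: [-0.1, 0.0, 0.2]
gripper_width: 0.0
finger_force: 0.0
```

drive_tool --pt "20 -20 0 0 0 0 0" --pt "50 -40 0 0 0 0 0" --pt "90 -55 0 0 0 0 0" --pt "130 -65 0 0 0 0 0" --pt "170 -65 0 0 0 0 0" --pt "210 -65 0 0 0 0 0" --pt "240 -65 0 0 0 0 0" --pt "240 -65 0 0 0 0 0"

```text
t: 8.3
tcp_pos: [0.2579, -0.0112, 0.3599]
tool_rot: [[-0.528, 0.85, -0.005], [0.85, 0.528, -0.0], [0.003, -0.005, -1.0]]
ft_force: [-0.4, 0.4, 0.5]
gripper_width: 0.0
finger_force: 0.0
```

```bash
python3 z.py 4; python3 - <<'E'
from m import *
b=arm.capture("top"); cv2.imwrite("pics/top4.png",b)
t=cv2.resize(b[215:310,220:350],None,fx=4,fy=4,interpolation=cv2.INTER_CUBIC); z=cv2.resize(cv2.imread("pics/z4.png"),(400,380))
o=np.zeros((380,920,3),np.uint8); o[:,:400]=z; o[:,400:]=t; cv2.imwrite("pics/f4.png",o[:,:800])
E
```

```text
8.35 [ 0.25713738 -0.00858213  0.35871582] [-0.94037995  1.41822596 -0.93739187]
```

View pics/f4.png

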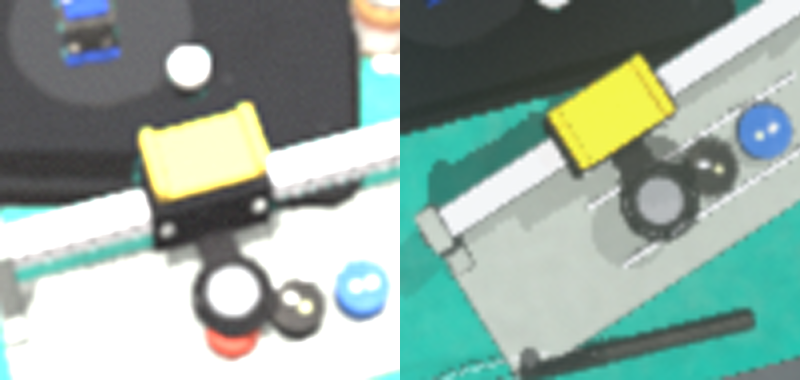

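The pad is up again, with the loupe over red (red hidden in the top view) and the arm clear. A numeric check follows, handing in if it is within tolerance.

```bash
python3 - <<'E'
from m import *
d=np.array([.53,-.848,0]); p=lambda x,y,z:onz("top",220+(x-400)/4-.5,215+y/4-.5,z)
L=p(660,201,.067);K=p(712,165,.026);Bl=p(765,130,.026);R=np.array([.3894,-.213,.026])
q=lambda x,y,z:onz("side",200+x/4-.5,205+y/4-.5,z)
l=q(233,290,.067);k=q(298,301,.026);bl=q(362,282,.026)
r=[(K-L)@d-.037,(Bl-L)@d-.074,(R-L)@d,(k-l)@d-.037,(bl-l)@d-.074]
print(L,l,np.round(r,4),"top dist",np.linalg.norm((R-L)[:2]),np.linalg.norm(np.array([.3908,-.2147])-l[:2]))
if abs(np.mean(r))<.005: print(arm.sign_off())
E
```

```text
[ 0.3897295  -0.20986715  0.067     ] [ 0.39033258 -0.21264779  0.067     ] [ 0.0006 -0.001   0.0025 -0.0005 -0.0016] top dist 0.003150135010361819 0.002104762902879727
the job is handed in; nothing more can be done
None
```

The job is handed in: the last camera check put the loupe 2–3 mm from the red section's original centre, with the thumb release up and the arm clear; no verdict was returned.

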